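Press a border row level with one fingertip run

ROBOT

A 6-joint arm with a two-finger parallel gripper is mounted at the origin on the work surface. World frame = base frame: x ahead of the robot, y to its left, z up, the work surface at z = 0. Lengths are in m, angles in rad, forces in N, time in s.
With the tool pointing down it reaches from about 0.3 to 0.875 m from the base axis. Payload 6.4 kg.
Tool frame: the origin (TCP) lies midway between the tips of the shut fingers; the grasp point (between the pads) lies 19 mm behind it; z points along the fingers, y is the direction in which the jaws open and shut (so a half turn about z gives the same grasp; the last joint's range is limited). The gripper opens to 85 mm and grips with 20 to 120 N. Pads are 22 mm wide; open, the fingers measure 114 mm over their backs; the gripper's body (76 mm by 85 mm) begins 54 mm behind the grasp point. The pads swing forward as they close: fully open they stand 13 mm farther back than shut.
Start: joints at [-1.31, 0.181, 1.607, -0, 1.354, -0.206], TCP at [0.259, -0.513, 0.231] pointing down, gripper open.
Joint ranges: [-2.99, 2.99], [-0.89, 2.07], [0.3, 2.58], [-1.14, 4.28], [0, 2.63], [-3.12, 3.12]. Speed limits (rad/s): [2.57, 2.57, 3.01, 3.14, 3.14, 3.14].

INTERFACE

Orientations are given as a unit quaternion [w, x, y, z].
In Python, from bench import get_obs, camera, hand_in gives the robot as it stands.
- The arm moves only by the tool drive_tool, never from a script. Its argument "deltas" is a list of rows, each a list of 2 entries, a list of its own where there are three numbers: the shift along the world's x, y, z in m, then the turn about the world's z in rad. A call has 1 to 10 rows; each row shifts and turns the pose as measured when the row begins; what a row does not reach is not made up. A row lasts 1/10 s, in which the tool goes at most 50 mm and 8.59 degrees, less where a joint would pass 70% of its speed; a pose out of reach is approached as far as the arm can. A call is refused whole if a number of a shift passes 0.05 or a number of a turn 0.15, either way. A call with a gripper value outside its range is refused whole. "gripper" is the opening, from 0 (shut) to 1 (fully open), set as the call begins (left out, the last holds). The fingers move at their own pace and stop on an object; the grip force is fixed at half the most. Time passes only in rows, so rows that do not move let the fingers close. It gives the time, the measured TCP pose, the force and the opening at its end, in the units of the state.
- get_obs(): the state, without advancing time (a new reading comes with each control period).
- camera(name): name is "scene" or "top"; returns a dict with "frame" (384x512x3 uint8, red, green, blue), "fx", "fy", "cx", "cy" (pixels), "k1" (the pictures are not rectified: a ray, as slopes to the right and down, at radius r is drawn at 1 + k1 r^2 times it, then the intrinsics apply), "eye" and "attitude" of the camera in the world. Camera axes: x right, y down, z forward; pixel columns grow to the right and rows downward; lengths in m; the calibration is good to about 2 mm. A picture is of the moment at which its call begins. There is no depth.
- hand_in(): hands the job in, once; it reports no verdict.
The state is a dict: "time_s": time; "q": joint angles; "dq": joint speeds; "joint_efforts": joint torques, N m; "eef_pos": TCP position; "eef_rot": TCP orientation; "wrist_force": force on the tool from outside, world axes, zero at the start; "torque": the same for the moment, N m; "opening": opening from 0.0 (shut) to 1.0 (fully open).
Only numpy, scipy, OpenCV 4.12 (cv2) and the standard library are available. Lean on these libraries where they do the work, as an engineer would, in place of code of your own. Each camera call takes 0.05 s, during which the arm holds its last target.

TASK

Run your fingertips along the row of five narrow border tiles in one pass, from the tall metal stop with the knob to the low end plate, pressing gently so that the tiles go down one after another until each is level with the big tiles beside the row. Stay low over the row without lifting your hand away until the last tile is down, then leave it clear. Only press: do not pull a tile up, and leave the spare tile, the jar and the mallet where they are.

Things in the scene. Friction and masses are not known exactly. Their poses are not given: they have to be found in the camera images.
- panel: Sample panel fixed to the bench: plywood 235 x 400 x 12 mm. Origin on the table under the middle of the border row, z up; the row runs along the panel's y axis at x = 0. At x = 33 to 137 mm lie three big fixed white field tiles, tops 22 mm above the table: the finished level. At x = -77 to -47 mm a flat aluminium rail, top 16 mm above the table.
- tile0_top (a point): Centre of the top face of border tile 0, at panel y = 96 mm. Each white border tile is 46 mm long along the row, 40 mm wide, 10 mm thick; its flat top is 22 mm long, and both ends slope down over 12 mm by 5.5 mm, so sliding fingertips ride up on the next tile and push it down. Gaps 2 mm.
- tile0 (a joint): How far border tile 0 has been pressed down into its bed, in m. 0: top 5 mm above the finished level (27 mm above the table); 0.005: level with the field tiles (22 mm above the table); 0.0065: hard stop. It starts between 0 and 0.001, goes down against about 3 N of friction and stays where it is left. Negative: pulled up out of the bed.
- tile1_top (a point): Centre of the top face of border tile 1, at panel y = 48 mm. Each white border tile is 46 mm long along the row, 40 mm wide, 10 mm thick; its flat top is 22 mm long, and both ends slope down over 12 mm by 5.5 mm, so sliding fingertips ride up on the next tile and push it down. Gaps 2 mm.
- tile1 (a joint): How far border tile 1 has been pressed down into its bed, in m. 0: top 5 mm above the finished level (27 mm above the table); 0.005: level with the field tiles (22 mm above the table); 0.0065: hard stop. It starts between 0 and 0.001, goes down against about 3 N of friction and stays where it is left. Negative: pulled up out of the bed.
- tile2_top (a point): Centre of the top face of border tile 2, at panel y = 0 mm. Each white border tile is 46 mm long along the row, 40 mm wide, 10 mm thick; its flat top is 22 mm long, and both ends slope down over 12 mm by 5.5 mm, so sliding fingertips ride up on the next tile and push it down. Gaps 2 mm.
- tile2 (a joint): How far border tile 2 has been pressed down into its bed, in m. 0: top 5 mm above the finished level (27 mm above the table); 0.005: level with the field tiles (22 mm above the table); 0.0065: hard stop. It starts between 0 and 0.001, goes down against about 3 N of friction and stays where it is left. Negative: pulled up out of the bed.
- tile3_top (a point): Centre of the top face of border tile 3, at panel y = -48 mm. Each white border tile is 46 mm long along the row, 40 mm wide, 10 mm thick; its flat top is 22 mm long, and both ends slope down over 12 mm by 5.5 mm, so sliding fingertips ride up on the next tile and push it down. Gaps 2 mm.
- tile3 (a joint): How far border tile 3 has been pressed down into its bed, in m. 0: top 5 mm above the finished level (27 mm above the table); 0.005: level with the field tiles (22 mm above the table); 0.0065: hard stop. It starts between 0 and 0.001, goes down against about 3 N of friction and stays where it is left. Negative: pulled up out of the bed.
- tile4_top (a point): Centre of the top face of border tile 4, at panel y = -96 mm. Each white border tile is 46 mm long along the row, 40 mm wide, 10 mm thick; its flat top is 22 mm long, and both ends slope down over 12 mm by 5.5 mm, so sliding fingertips ride up on the next tile and push it down. Gaps 2 mm.
- tile4 (a joint): How far border tile 4 has been pressed down into its bed, in m. 0: top 5 mm above the finished level (27 mm above the table); 0.005: level with the field tiles (22 mm above the table); 0.0065: hard stop. It starts between 0 and 0.001, goes down against about 3 N of friction and stays where it is left. Negative: pulled up out of the bed.
- stop: Tall stop: aluminium block 44 mm (across the row) x 30 mm (along it) x 28 mm tall with a round black knob (26 mm across, 10 mm high) on top, fixed on the panel at one end of the row, 16 mm clear of the end tile. Origin at the centre of its underside, 12 mm above the table; the knob's top is 50 mm above the table. It may stand at either end of the row: work starts here.
- endplate: Low end plate: flat aluminium plate 60 mm (across the row) x 24 x 4 mm, bare, without a knob, fixed at the other end of the row, top 16 mm above the table. Origin at the centre of its underside. Work ends here.
- spare: Loose spare border tile of the same shape, 40 x 46 x 10 mm, lying on the field tiles (underside 22 mm above the table). Origin at the centre of its underside. Leave it alone.
- jar: Loose closed white jar, 60 mm across, 75 mm tall, standing on the table beside the panel's +y end. Origin at the centre of its underside. Leave it alone.
- mallet: Loose rubber-headed mallet, 240 mm long, lying on the table beside the panel's -y end. Leave it alone.

How it is judged:
On the way, in this order (a step that is already met when the one before it is completed fails the run):
1. the first border tile, counted from the tall stop, is pressed down (((y of stop in the frame of panel above 0 m and value of joint tile0 above 0.0032 m) or (y of stop in the frame of panel below 0 m and value of joint tile4 above 0.0032 m))), for 0.05 s.
2. the second border tile, counted from the tall stop, is pressed down (((y of stop in the frame of panel above 0 m and value of joint tile1 above 0.0032 m) or (y of stop in the frame of panel below 0 m and value of joint tile3 above 0.0032 m))), for 0.05 s.
3. the third border tile, counted from the tall stop, is pressed down (((y of stop in the frame of panel above 0 m and value of joint tile2 above 0.0032 m) or (y of stop in the frame of panel below 0 m and value of joint tile2 above 0.0032 m))), for 0.05 s.
4. the fourth border tile, counted from the tall stop, is pressed down (((y of stop in the frame of panel above 0 m and value of joint tile3 above 0.0032 m) or (y of stop in the frame of panel below 0 m and value of joint tile1 above 0.0032 m))), for 0.05 s.
5. the last border tile, counted from the tall stop, is pressed down (((y of stop in the frame of panel above 0 m and value of joint tile4 above 0.0032 m) or (y of stop in the frame of panel below 0 m and value of joint tile0 above 0.0032 m))), for 0.05 s.
At the end, for the whole second after the job is handed in: All five border tiles are pressed down by more than 3.2 mm (level with the field tiles within about 2 mm), and the spare tile, the jar and the mallet are within 20 mm of where they stood (value of joint each of tile0, tile1, tile2, tile3, tile4 above 0.0032 m and distance of each of spare, jar, mallet from where it was at the start of the episode below 0.02 m); the robot touches nothing.
It fails at once if the hand was lifted away (grasp point over 90 mm above the table) when some border tiles were down and others not yet (value of joint any of tile0, tile1, tile2, tile3, tile4 above 0.0032 m and not (value of joint each of tile0, tile1, tile2, tile3, tile4 above 0.0032 m) and height (world z) of the grasp point above 0.09 m).
It fails at once if the panel or its tiles were pressed harder than 40 N (contact force between the fingers and panel above 40 N).
It fails at once if a border tile was pulled up out of its bed by more than 2 mm (value of joint any of tile0, tile1, tile2, tile3, tile4 below -0.002 m).
It fails at once if the spare tile, the jar or the mallet was moved by more than 20 mm (not (distance of each of spare, jar, mallet from where it was at the start of the episode below 0.02 m)).
It also fails if it takes over 45 s, if anything falls off the work surface, if the arm or the gripper's body presses on something with over 40 N, if the wrist force passes 120 N, or if a joint passes its speed limit or range.

## Working session

There is one attempt and no reset: what is moved stays moved. The work goes in short steps, Python scripts to look and compute and a tool call to move; the robot and the scene stay as the last step left them, time stands still between calls to the robot, and variables do not carry over. Pictures are saved under pics/ and viewed, and the job is handed in when it is done.

Besides the shell and the picture viewer there is one more tool, called after "Call:" in YAML: its name, and indented under it one key for each argument. drive_tool: Moves the arm, as the interface text tells. Its arguments: {"type":"object","properties":{"deltas":{"type":"array","items":{"type":"array"}},"gripper":{"type":"number"}},"required":["deltas"]}

```bash
mkdir -p pics; ls; python3 - <<'E'
from bench import get_obs,camera
import cv2,json
for n in("scene","top"):
    c=camera(n); cv2.imwrite(f"pics/{n}0.png",c["frame"][:,:,::-1])
    print(n,{k:c[k] for k in c if k!="frame"})
print(get_obs())
E
```

```text
pics
scene {'fx': 388.52335817100425, 'fy': 388.52335817100425, 'cx': 247.8491035462173, 'cy': 189.30181273375212, 'k1': -0.039965109392169074, 'eye': array([ 0.986832  , -0.56665864,  0.67430711]), 'attitude': array([-0.40477931,  0.86920278,  0.25817061, -0.11827163])}
top {'fx': 470.7310836678285, 'fy': 470.7310836678285, 'cx': 243.6838884329288, 'cy': 191.17033455752215, 'k1': 0.007010035571390879, 'eye': array([0.42933166, 0.03407714, 1.13912997]), 'attitude': array([ 0.05350326, -0.69963294,  0.70910065, -0.06947965])}
{'time_s': 0.1, 'q': array([-1.31029758e+00,  1.81478749e-01,  1.60789136e+00, -7.36484478e-06,
        1.35380343e+00, -2.06315768e-01]), 'dq': array([ 3.10114200e-05, -1.88889092e-03, -1.34560770e-03, -6.31035788e-04,
       -1.06634854e-03,  1.15331443e-03]), 'joint_efforts': array([ 5.23133403e-04, -4.45874906e+01, -3.52241457e+01, -3.46865554e-04,
        4.10126915e-03, -1.33298028e-05]), 'eef_pos': array([ 0.25865165, -0.51299184,  0.23047554]), 'eef_rot': array([-7.90052937e-04,  9.72883479e-01,  2.31294425e-01, -2.50057056e-05]), 'wrist_force': array([ 0.55425431,  0.66782884, -0.67978502]), 'torque': array([-0.02616796,  0.08118198, -0.02042547]), 'opening': 0.997957691885633}
```

View pics/scene0.png

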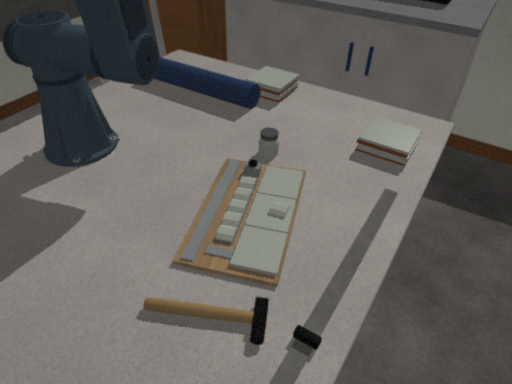

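View pics/top0.png

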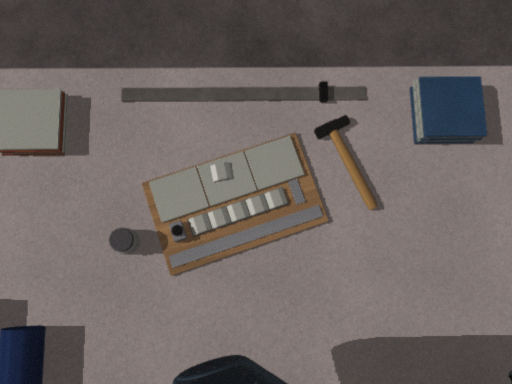

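The stop with its knob is at about (177,230) in the top view, on the jar's side (+y). The row runs right to about (276,199), and the end plate is at about (297,190). I'll enlarge this area and measure it.

```bash
python3 - <<'E'
import cv2
for n,(x0,y0,x1,y1) in {"top":(135,125,335,275),"scene":(170,140,330,290)}.items():
    f=cv2.imread(f"pics/{n}0.png")[y0:y1,x0:x1]
    cv2.imwrite(f"pics/{n}0z.png",cv2.resize(f,None,fx=4,fy=4,interpolation=cv2.INTER_CUBIC))
E
```

```text
(no output)
```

View pics/top0z.png

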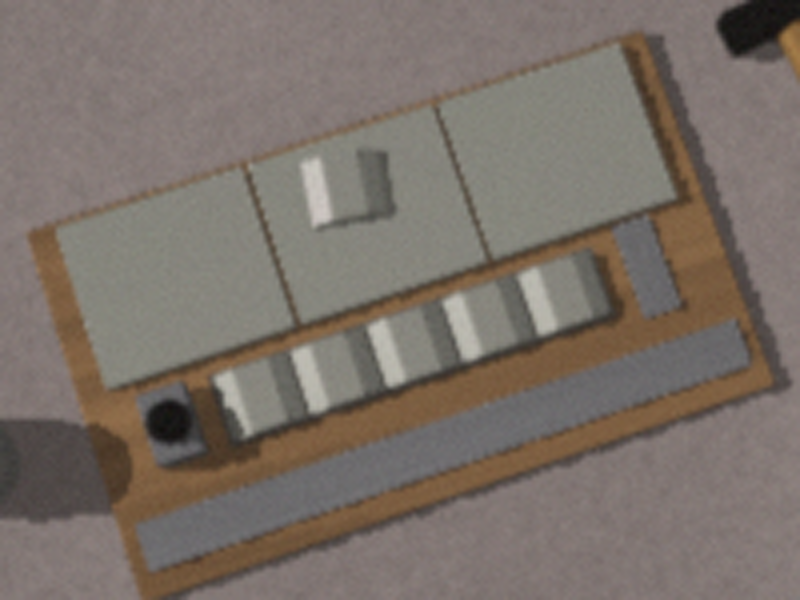

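View pics/scene0z.png

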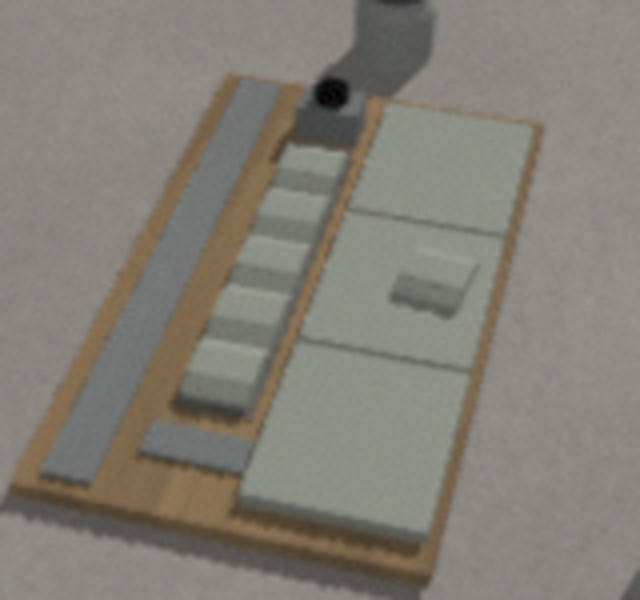

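```bash
cat > h.py <<'E'
import numpy as np,cv2
from scipy.spatial.transform import Rotation as R
from bench import camera
def cam(n):
    return {k:v for k,v in camera(n).items()}
def proj(c,P):
    w,x,y,z=c["attitude"]; M=R.from_quat([x,y,z,w]).as_matrix()
    p=(np.atleast_2d(P)-c["eye"])@M; s=p[:,:2]/p[:,2:]
    s=s*(1+c["k1"]*(s**2).sum(1,keepdims=True))
    return s*c["fx"]+[c["cx"],c["cy"]]
def ray(c,uv,z):
    w,x,y,zz=c["attitude"]; M=R.from_quat([x,y,zz,w]).as_matrix()
    K=np.array([[c["fx"],0,c["cx"]],[0,c["fy"],c["cy"]],[0,0,1]])
    s=cv2.undistortPoints(np.array(uv,float).reshape(-1,1,2),K,np.array([c["k1"],0,0,0.])).reshape(-1,2)
    d=np.c_[s,np.ones(len(s))]@M.T
    t=(np.reshape(z,-1)-c["eye"][2])/d[:,2]
    return c["eye"]+d*t[:,None]
E
cat > fit.py <<'E'
from h import *
from scipy.optimize import least_squares
off={"top":(135,125),"scene":(170,140)}
# (zoom u,v), z, panel x or None, panel y or None
m={"top":[(107,388,.022,.033,None),(685,200,.022,.033,None),(57,228,.022,.137,None),(622,44,.022,.137,None),
(138,525,.016,-.047,None),(737,320,.016,-.047,None),(152,570,.016,-.077,None),(748,360,.016,-.077,None),
(168,421,.05,0,.15),(213,376,.0212,.02,.119),(232,440,.0212,-.02,.119),(597,252,.0212,.02,-.119),(615,314,.0212,-.02,-.119)],
"scene":[(382,105,.022,.033,None),(238,495,.022,.033,None),(540,127,.022,.137,None),(430,530,.022,.137,None),
(240,82,.016,-.077,None),(42,475,.016,-.077,None),(280,88,.016,-.047,None),(90,480,.016,-.047,None),
(332,90,.05,0,.15),(283,147,.0212,-.02,.119),(352,155,.0212,.02,.119),(180,400,.0212,-.02,-.119),(248,410,.0212,.02,-.119)]}
def res(p,W,rows):
    c,s=np.cos(p[2]),np.sin(p[2]); d=W[:,:2]-p[:2]
    X=d[:,0]*c+d[:,1]*s; Y=-d[:,0]*s+d[:,1]*c; o=[]
    for x,y,r in zip(X,Y,rows):
        if r[3] is not None:o.append(x-r[3])
        if r[4] is not None:o.append(y-r[4])
    return np.array(o)
data=[]
for n in m:
    c=cam(n); a=np.array([r[:3] for r in m[n]]); uv=(a[:,:2]+.5)/4-.5+off[n]
    W=ray(c,uv,a[:,2]); data.append((W,m[n]))
    f=least_squares(res,[.4,0,.3],args=(W,m[n])); print(n,f.x.round(4),(f.fun*1e3).round(1))
f=least_squares(lambda p:np.r_[tuple(res(p,*d) for d in data)],[.4,0,.3]); print("both",f.x)
for y in (.15,.126,.107,.096,.048,0,-.048,-.096,-.119,-.14):
    co,s=np.cos(f.x[2]),np.sin(f.x[2]); print(y,(f.x[:2]+[-s*y,co*y]).round(4))
E
python3 fit.py
```

```text
top [0.5783 0.0205 0.3131] [ 0.9 -1.6 -1.1 -0.9 -1.6 -0.3  0.8  4.7  0.   1.   0.7  1.1  0.8  2.
 -1.7 -3.3 -0.8 -0.8]
scene [0.58   0.0158 0.3182] [-3.1 -0.1  3.9 -0.8  0.1  1.4  0.  -2.1  0.8  0.9 -4.7 -1.9  2.7  1.7
  1.2 -1.7  0.6  1. ]
both [0.5791509  0.01814636 0.31562888]
0.15 [0.5326 0.1607]
0.126 [0.54   0.1379]
0.107 [0.5459 0.1199]
0.096 [0.5494 0.1094]
0.048 [0.5643 0.0638]
0 [0.5792 0.0181]
-0.048 [ 0.5941 -0.0275]
-0.096 [ 0.609  -0.0731]
-0.119 [ 0.6161 -0.095 ]
-0.14 [ 0.6226 -0.1149]
```

The stop is at +y, so the pass goes tile0 → tile4, along the direction (0.310, -0.951). The two cameras agree on the panel pose to about 3 mm across the row and 5 mm along it. I'll shut the gripper, turn the jaws onto the row axis and go above tile 0.

Call:
drive_tool:
  deltas:
    - [[0.021,0.044,0],-0.05]
    - [[0.021,0.044,0],-0.05]
    - [[0.021,0.044,0],-0.05]
    - [[0.021,0.044,0],0]
    - [[0.021,0.044,0],0]
    - [[0.021,0.044,0],0]
    - [[0.021,0.044,0],0]
    - [[0.021,0.044,0],0]
    - [[0.021,0.044,0],0]
    - [[0.021,0.044,0],0]
  gripper: 0

```text
time_s: 1.2
eef_pos: [0.468, -0.0643, 0.2295]
eef_rot: [0.0, 0.989, 0.148, 0.001]
wrist_force: [1.6, -0.7, -0.2]
opening: -0.002
```

Call:
drive_tool:
  deltas:
    - [[0.02,0.044,0],0.02]
    - [[0.02,0.044,0],0]
    - [[0.02,0.044,0],0]
    - [[0.02,0.044,0],0]
    - [[0,0,-0.04],0]
    - [[0,0,-0.04],0]
    - [[0,0,-0.04],0]
    - [[0,0,-0.03],0]
    - [[0,0,0],0]
    - [[0,0,0],0]

```text
time_s: 2.2
eef_pos: [0.5508, 0.1274, 0.0767]
eef_rot: [0.0, 0.986, 0.165, 0.004]
wrist_force: [0.7, 0.1, 1.3]
opening: 0.0
```

```bash
python3 - <<'E'
from h import *
from bench import get_obs
o=get_obs();print(o["eef_pos"],o["eef_rot"],o["wrist_force"])
for n,(x0,y0,x1,y1) in {"top":(135,125,335,275),"scene":(170,100,330,220)}.items():
    c=cam(n);f=c["frame"][:,:,::-1][y0:y1,x0:x1]
    cv2.imwrite(f"pics/{n}1z.png",cv2.resize(f,None,fx=4,fy=4,interpolation=cv2.INTER_CUBIC))
    print((proj(c,o["eef_pos"])-[x0,y0])*4)
E
```

```text
[0.55084613 0.12744502 0.07674809] [1.62014929e-04 9.86345090e-01 1.64639078e-01 4.16079163e-03] [0.72027505 0.10342535 1.31610388]
[[226.29375736 380.71595673]]
[[327.17436243 248.06188264]]
```

View pics/scene1z.png

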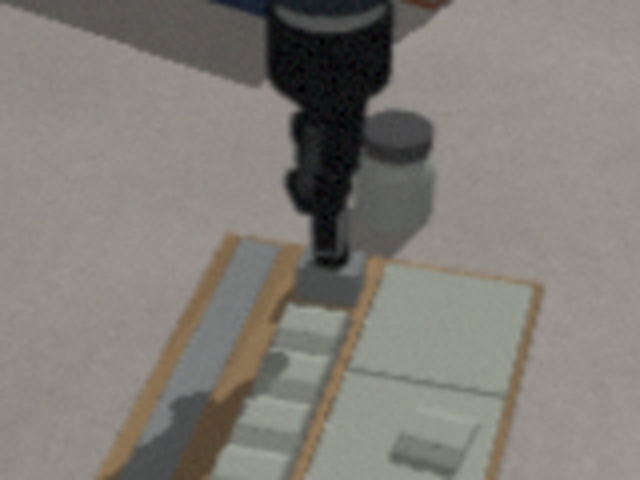

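The shut fingertips hang above tile 0 near the stop, at about (327,255) in the zoomed scene view. The measured pose is 16 mm too far along y, so I'll correct that and come down.

Call:
drive_tool:
  deltas:
    - [[-0.001,-0.008,0],0]
    - [[-0.001,-0.008,0],0]
    - [[0,0,0],0]
    - [[0,0,-0.015],0]
    - [[0,0,-0.015],0]
    - [[0,0,-0.005],0]
    - [[0,0,0],0]

```text
time_s: 3.0
eef_pos: [0.5539, 0.1088, 0.0468]
eef_rot: [0.001, 0.986, 0.164, 0.011]
wrist_force: [0.9, 0.2, -0.3]
opening: 0.003
```

Call:
drive_tool:
  deltas:
    - [[-0.002,0,0],0]
    - [[-0.002,0,0],0]
    - [[0,0,0],0]

```text
time_s: 3.3
eef_pos: [0.5495, 0.109, 0.0468]
eef_rot: [0.001, 0.986, 0.164, 0.011]
wrist_force: [-1.1, -0.0, 0.5]
opening: -0.004
```

```bash
python3 - <<'E'
from h import *
from bench import get_obs
o=get_obs();print(o["eef_pos"],o["eef_rot"],o["wrist_force"],o["dq"])
w,x,y,z=o["eef_rot"];print(R.from_quat([x,y,z,w]).as_matrix().round(4))
for n,(x0,y0,x1,y1) in {"top":(135,125,335,275),"scene":(170,100,330,220)}.items():
    c=cam(n);f=c["frame"][:,:,::-1][y0:y1,x0:x1]
    cv2.imwrite(f"pics/{n}2z.png",cv2.resize(f,None,fx=4,fy=4,interpolation=cv2.INTER_CUBIC))
    print((proj(c,o["eef_pos"])-[x0,y0])*4)
E
```

```text
[0.5495074  0.10897737 0.04680349] [0.00135748 0.98643174 0.16380813 0.01083854] [-1.09902721 -0.04833841  0.47915426] [-0.00102172 -0.00218451 -0.00445619  0.00082207 -0.0012475   0.0003831 ]
[[ 9.461e-01  3.231e-01  2.180e-02]
 [ 3.232e-01 -9.463e-01  9.000e-04]
 [ 2.090e-02  6.200e-03 -9.998e-01]]
[[262.64933783 388.40583611]]
[[309.86243873 298.24406594]]
```

View pics/scene2z.png

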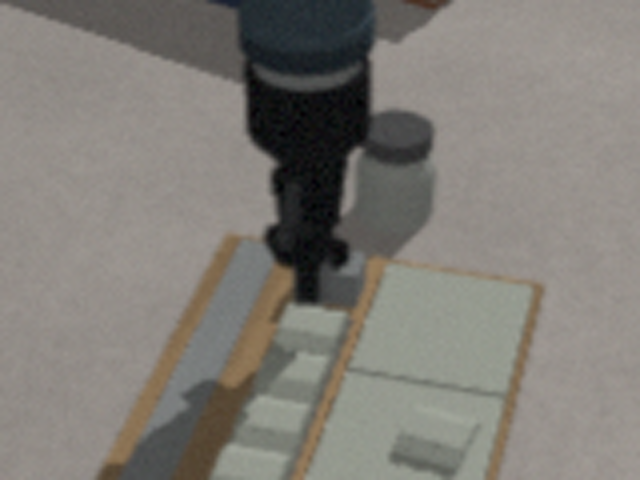

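View pics/top2z.png

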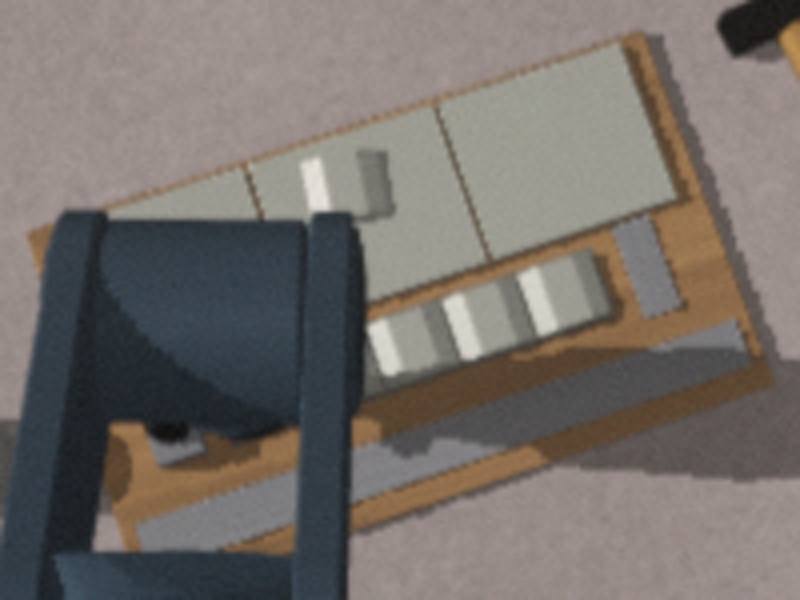

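The tip shows at about (307,300), against a projected (310,298). The calibration holds, so I'll descend.

Call:
drive_tool:
  deltas:
    - [[0,0,-0.007],0]
    - [[0,0,-0.007],0]
    - [[0,0,0],0]
    - [[0,0,0],0]

```text
time_s: 3.8
eef_pos: [0.5503, 0.109, 0.0321]
eef_rot: [0.001, 0.986, 0.164, 0.012]
wrist_force: [-0.3, -0.2, 0.3]
opening: 0.002
```

Call:
drive_tool:
  deltas:
    - [[0,0,-0.002],0]
    - [[0,0,-0.002],0]
    - [[0,0,-0.001],0]
    - [[0,0,0],0]

```text
time_s: 4.2
eef_pos: [0.5504, 0.109, 0.0269]
eef_rot: [0.002, 0.986, 0.164, 0.012]
wrist_force: [-0.2, -0.0, 0.8]
opening: 0.002
```

Call:
drive_tool:
  deltas:
    - [[0,0,-0.001],0]
    - [[0,0,0],0]

```text
time_s: 4.4
eef_pos: [0.5505, 0.109, 0.0261]
eef_rot: [0.002, 0.986, 0.164, 0.012]
wrist_force: [-0.0, 0.2, -0.5]
opening: -0.003
```

Call:
drive_tool:
  deltas:
    - [[0,0,-0.001],0]
    - [[0,0,0],0]

```text
time_s: 4.6
eef_pos: [0.5506, 0.109, 0.0252]
eef_rot: [0.002, 0.986, 0.164, 0.012]
wrist_force: [-0.1, 0.2, 0.3]
opening: -0.0
```

Call:
drive_tool:
  deltas:
    - [[0,0,-0.001],0]
    - [[0,0,0],0]

```text
time_s: 4.8
eef_pos: [0.5507, 0.109, 0.0243]
eef_rot: [0.002, 0.986, 0.164, 0.012]
wrist_force: [-0.0, -0.8, -0.8]
opening: -0.001
```

Call:
drive_tool:
  deltas:
    - [[0,0,-0.001],0]
    - [[0,0,0],0]

```text
time_s: 5.0
eef_pos: [0.5507, 0.109, 0.0232]
eef_rot: [0.002, 0.986, 0.164, 0.012]
wrist_force: [-0.8, 0.0, 0.5]
opening: -0.001
```

```bash
cat > pic.py <<'E'
import sys
from h import *
from bench import get_obs
k=sys.argv[1]; o=get_obs();print(o["time_s"],o["eef_pos"],o["wrist_force"])
x0,y0,x1,y1=[int(v) for v in sys.argv[2:6]]
c=cam("scene");f=c["frame"][:,:,::-1][y0:y1,x0:x1]
cv2.imwrite(f"pics/s{k}.png",cv2.resize(f,None,fx=8,fy=8,interpolation=cv2.INTER_CUBIC))
print((proj(c,o["eef_pos"])-[x0,y0])*8)
E
python3 pic.py 3 200 140 290 210
```

```text
5.0 [0.55069749 0.1090004  0.02324488] [-0.84672368  0.02590222  0.49367312]
[[382.56428356 333.51323522]]
```

View pics/s3.png

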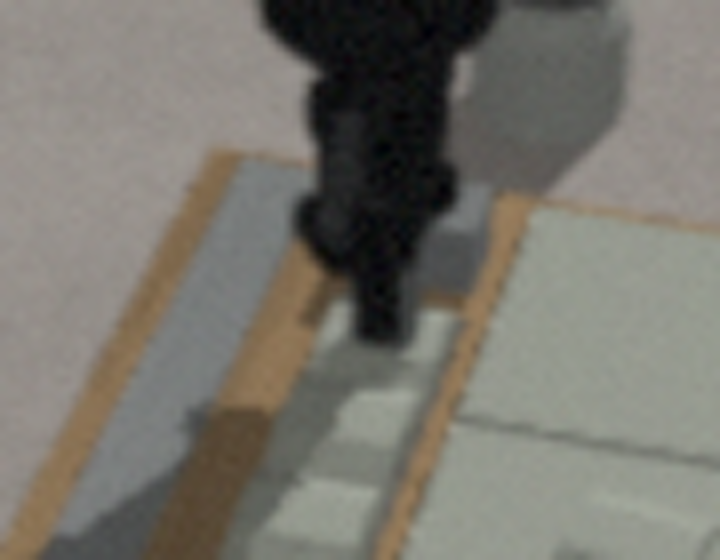

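Call:
drive_tool:
  deltas:
    - [[0,0,-0.001],0]

```text
time_s: 5.15
eef_pos: [0.5507, 0.109, 0.0223]
eef_rot: [0.002, 0.986, 0.164, 0.012]
wrist_force: [-0.4, -0.2, 2.8]
opening: -0.002
```

Call:
drive_tool:
  deltas:
    - [[0,0,-0.001],0]

```text
time_s: 5.25
eef_pos: [0.5508, 0.109, 0.0213]
eef_rot: [0.002, 0.986, 0.164, 0.012]
wrist_force: [-0.1, -0.2, 2.6]
opening: 0.005
```

Call:
drive_tool:
  deltas:
    - [[0,0,0],0]

```text
time_s: 5.35
eef_pos: [0.5507, 0.109, 0.0212]
eef_rot: [0.002, 0.986, 0.164, 0.012]
wrist_force: [-0.3, -0.5, 1.0]
opening: -0.001
```

Call:
drive_tool:
  deltas:
    - [[0,0,-0.001],0]

```text
time_s: 5.45
eef_pos: [0.5508, 0.109, 0.0205]
eef_rot: [0.002, 0.986, 0.164, 0.012]
wrist_force: [-6.5, -0.5, 16.9]
opening: -0.001
```

The 16.9 N reading at z = 20.5 mm is exactly where the hard stop should be. That confirms the TCP height and that tile 0 is fully down. I'll ease up to about 22.5 mm and slide.

Call:
drive_tool:
  deltas:
    - [[0,0,0.001],0]
    - [[0,0,0.001],0]
    - [[0,0,0],0]

```text
time_s: 5.75
eef_pos: [0.5509, 0.109, 0.0223]
eef_rot: [0.002, 0.986, 0.164, 0.012]
wrist_force: [0.5, 0.4, -0.3]
opening: 0.003
```

Call:
drive_tool:
  deltas:
    - [[0.0015,-0.0047,0.0002],0]
    - [[0.0015,-0.0047,0],0]
    - [[0.0015,-0.0047,0],0]

```text
time_s: 6.05
eef_pos: [0.5553, 0.0943, 0.0221]
eef_rot: [0.002, 0.986, 0.164, 0.012]
wrist_force: [0.2, -0.0, -0.5]
opening: 0.0
```

Call:
drive_tool:
  deltas:
    - [[0.0015,-0.0047,0.0003],0]
    - [[0.0015,-0.0047,0.0001],0]
    - [[0.0015,-0.0047,0],0]

```text
time_s: 6.35
eef_pos: [0.5599, 0.0801, 0.0226]
eef_rot: [0.0, 0.986, 0.164, 0.012]
wrist_force: [-0.6, 1.5, 1.4]
opening: -0.002
```

Tile 1 is being ridden down, with only small forces. I'll keep going.

Call:
drive_tool:
  deltas:
    - [[0.0015,-0.0047,-0.0001],0]
    - [[0.0015,-0.0047,0],0]
    - [[0.0015,-0.0047,0],0]

```text
time_s: 6.65
eef_pos: [0.5654, 0.0639, 0.0228]
eef_rot: [0.001, 0.986, 0.164, 0.012]
wrist_force: [-1.0, 0.2, 0.9]
opening: -0.004
```

Call:
drive_tool:
  deltas:
    - [[0.0015,-0.0047,-0.0001],0]
    - [[0.0015,-0.0047,0],0]
    - [[0.0015,-0.0047,0],0]

```text
time_s: 6.95
eef_pos: [0.5704, 0.0481, 0.0227]
eef_rot: [0.001, 0.986, 0.164, 0.012]
wrist_force: [0.4, -0.0, -0.2]
opening: 0.0
```

Call:
drive_tool:
  deltas:
    - [[0.0015,-0.0047,-0.0003],0]
    - [[0.0015,-0.0047,-0.0002],0]
    - [[0.0015,-0.0047,-0.0001],0]

```text
time_s: 7.25
eef_pos: [0.5746, 0.0338, 0.0219]
eef_rot: [0.0, 0.986, 0.164, 0.012]
wrist_force: [-0.3, 1.5, 2.2]
opening: -0.001
```

Call:
drive_tool:
  deltas:
    - [[0.0015,-0.0047,-0.0002],0]
    - [[0.0015,-0.0047,-0.0001],0]
    - [[0.0015,-0.0047,-0.0001],0]

```text
time_s: 7.55
eef_pos: [0.58, 0.0181, 0.0218]
eef_rot: [0.001, 0.986, 0.164, 0.012]
wrist_force: [-0.6, 2.1, 2.3]
opening: -0.002
```

Call:
drive_tool:
  deltas:
    - [[0.0015,-0.0047,0.0003],0]
    - [[0.0015,-0.0047,0.0001],0]
    - [[0.0015,-0.0047,0],0]

```text
time_s: 7.85
eef_pos: [0.5848, 0.0018, 0.0218]
eef_rot: [0.001, 0.986, 0.164, 0.012]
wrist_force: [-0.1, -0.2, 0.1]
opening: 0.001
```

Call:
drive_tool:
  deltas:
    - [[0.0015,-0.0047,0],0]
    - [[0.0015,-0.0047,0],0]
    - [[0.0015,-0.0047,-0.0001],0]

```text
time_s: 8.15
eef_pos: [0.5889, -0.012, 0.0215]
eef_rot: [-0.0, 0.986, 0.164, 0.011]
wrist_force: [-0.9, 1.1, 3.0]
opening: -0.004
```

Call:
drive_tool:
  deltas:
    - [[0.0015,-0.0047,-0.0002],0]
    - [[0.0015,-0.0047,-0.0001],0]
    - [[0.0015,-0.0047,-0.0001],0]

```text
time_s: 8.45
eef_pos: [0.5944, -0.028, 0.0215]
eef_rot: [0.001, 0.986, 0.164, 0.012]
wrist_force: [-0.6, 1.9, 2.9]
opening: -0.002
```

Call:
drive_tool:
  deltas:
    - [[0.0015,-0.0047,0.0005],0]
    - [[0.0015,-0.0047,0.0003],0]
    - [[0.0015,-0.0047,0.0001],0]

```text
time_s: 8.75
eef_pos: [0.5993, -0.0444, 0.0221]
eef_rot: [0.001, 0.986, 0.164, 0.012]
wrist_force: [-0.5, 0.7, 0.5]
opening: 0.001
```

Call:
drive_tool:
  deltas:
    - [[0.0015,-0.0047,0],0]
    - [[0.0015,-0.0047,0],0]
    - [[0.0015,-0.0047,-0.0001],0]

```text
time_s: 9.05
eef_pos: [0.6034, -0.0581, 0.0218]
eef_rot: [-0.0, 0.986, 0.164, 0.011]
wrist_force: [-0.7, 1.4, 2.4]
opening: -0.001
```

Call:
drive_tool:
  deltas:
    - [[0.0015,-0.0047,-0.0001],0]
    - [[0.0015,-0.0047,-0.0001],0]
    - [[0.0015,-0.0047,0],0]

```text
time_s: 9.35
eef_pos: [0.609, -0.0742, 0.022]
eef_rot: [0.001, 0.986, 0.164, 0.012]
wrist_force: [-0.1, 0.8, 0.9]
opening: 0.002
```

Call:
drive_tool:
  deltas:
    - [[0.0015,-0.0047,0],0]
    - [[0.0015,-0.0047,0],0]
    - [[0.0015,-0.0047,0.0005],0]
    - [[0.003,-0.0095,0.003],0]
    - [[0.003,-0.0095,0.005],0]
    - [[0.003,-0.0095,0.005],0]
    - [[0.003,-0.0095,0.005],0]
    - [[0,0,0],0]

```text
time_s: 10.15
eef_pos: [0.6275, -0.1337, 0.0422]
eef_rot: [0.002, 0.986, 0.163, 0.012]
wrist_force: [0.6, -0.2, 0.7]
opening: -0.001
```

```bash
python3 pic.py 4 200 160 290 230
```

```text
10.15 [ 0.62748039 -0.13373923  0.04221439] [ 0.62249572 -0.22543266  0.66706079]
[[130.55102802 692.67242925]]
```

View pics/s4.png

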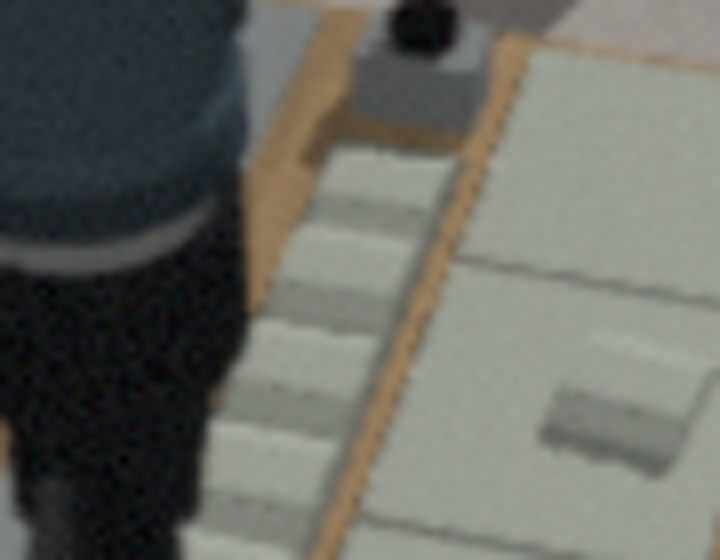

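The row appears lowered and nothing else has moved. I'll move the hand sideways toward the robot, still low, so the camera can see the whole row before any lift.

Call:
drive_tool:
  deltas:
    - [[-0.01,0,0.005],0]
    - [[-0.02,0,0.004],0]
    - [[-0.025,0,0],0]
    - [[-0.025,0,0],0]
    - [[-0.025,0,0],0]
    - [[-0.025,0,0],0]
    - [[-0.02,0,0],0]
    - [[0,0,0],0]

```text
time_s: 11.0
eef_pos: [0.4651, -0.1275, 0.0505]
eef_rot: [-0.0, 0.986, 0.166, 0.01]
wrist_force: [-0.1, -0.4, -0.2]
opening: -0.001
```

```bash
python3 - <<'E'
from h import *
from bench import get_obs
print(get_obs()["eef_pos"])
c=cam("scene"); cv2.imwrite("pics/scene5.png",c["frame"][:,:,::-1])
a=cv2.imread("pics/scene0.png"); b=cv2.imread("pics/scene5.png")
z=lambda f:cv2.resize(f[170:245,205:260],None,fx=7,fy=7,interpolation=cv2.INTER_CUBIC)
cv2.imwrite("pics/cmp5.png",np.hstack([z(a),z(b)]))
A,B=[cv2.cvtColor(f,cv2.COLOR_BGR2GRAY).astype(np.float32) for f in(a,b)]
p=np.array([.5791509,.01814636]);t=.31562888;co,s=np.cos(t),np.sin(t)
W=lambda x,y,zz:[p[0]+co*x-s*y,p[1]+s*x+co*y,zz]
for i,y in enumerate((.096,.048,0,-.048,-.096)):
    q=proj(c,[W(0,y,.027),W(0,y,.022)]);e=q[1]-q[0];u=q[0]
    x0,y0=(u-[10,8]).round().astype(int); r=np.s_[y0:y0+17,x0:x0+21]
    d,resp=cv2.phaseCorrelate(A[r],B[r],cv2.createHanningWindow((21,17),cv2.CV_32F))
    print(i,u.round(1),"5mm drop=",e.round(2),"meas",np.round(d,2),"resp",round(resp,2),"mm",round(float(np.dot(d,e)/np.dot(e,e)*5),1))
E
```

```text
[ 0.46514559 -0.12752551  0.05048295]
0 [247.5 180.3] 5mm drop= [-0.01  1.46] meas [-0.46  1.36] resp 0.78 mm 4.7
1 [242.7 191.6] 5mm drop= [0.01 1.48] meas [-0.07  0.35] resp 0.83 mm 1.2
2 [237.5 203.8] 5mm drop= [0.03 1.49] meas [-0.17  0.63] resp 0.9 mm 2.1
3 [231.9 216.9] 5mm drop= [0.05 1.5 ] meas [0.32 0.52] resp 1.13 mm 1.8
4 [225.9 231. ] 5mm drop= [0.07 1.51] meas [0.12 0.58] resp 1.06 mm 1.9
```

View pics/cmp5.png

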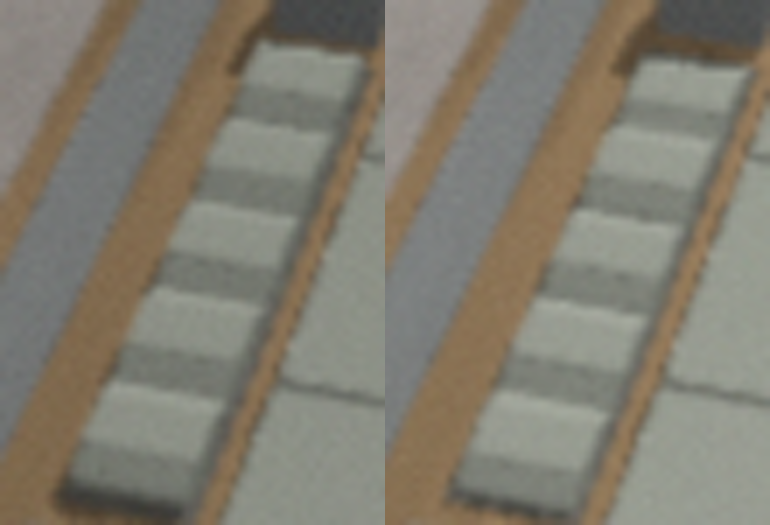

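Phase correlation over these windows is biased by the fixed surroundings: tile 0, known to be at its stop, reads low too. I'll measure the ridge edges (flat top to dark slope) directly.

```bash
cat > ridge.py <<'E'
import sys
from h import *
from scipy.ndimage import map_coordinates,gaussian_filter1d
c=cam("scene")
A,B=[cv2.imread(f).astype(float).mean(2) for f in ("pics/scene0.png",sys.argv[1])]
p=np.array([.5791509,.01814636]);t=.31562888;co,s=np.cos(t),np.sin(t)
W=lambda x,y,zz:np.c_[p[0]+co*x-s*y,p[1]+s*x+co*y,zz+0*y]
ys=np.arange(.13,-.14,-.0005)
def prof(I,xs=np.arange(-.013,.0131,.001),z=.0245):
    out=0
    for x in xs:
        q=proj(c,W(x,ys,z)); out=out+map_coordinates(I,[q[:,1],q[:,0]],order=3)
    return gaussian_filter1d(out/len(xs),3)
def edges(P,y0):
    g=np.gradient(P); m=np.where(np.abs(ys-y0)<.012)[0]; k=m[np.argmin(g[m])]
    a,b,d=g[k-1:k+2]; return ys[k]-.0005*(.5*(a-d)/(a-2*b+d)), g[k]
# image shift in panel y per mm drop: find dy such that proj(y+dy,z) = proj(y,z-d) along row
PA,PB=prof(A),prof(B)
for i,y in enumerate((.096,.048,0,-.048,-.096)):
    ea,eb=edges(PA,y-.011),edges(PB,y-.011)
    q=proj(c,np.r_[W(0,np.array([y]),.0245),W(0,np.array([y]),.0235),W(0,np.array([y-.001]),.0245),W(.001,np.array([y]),.0245)])
    M=np.c_[q[2]-q[0],q[3]-q[0]]; k=np.linalg.solve(M,q[1]-q[0])
    print(i,"edge before/after mm",round(ea[0]*1e3,2),round(eb[0]*1e3,2),"strength",round(ea[1],2),round(eb[1],2),"drop mm",round((ea[0]-eb[0])*1e3/k[0],2))
# control: field-tile joints & stop should not move
E
python3 ridge.py pics/scene5.png
```

```text
0 edge before/after mm 89.63 81.38 strength -1.66 -1.68 drop mm 6.9
1 edge before/after mm 40.91 36.59 strength -1.61 -1.85 drop mm 3.85
2 edge before/after mm -7.86 -12.03 strength -1.95 -1.96 drop mm 3.98
3 edge before/after mm -55.44 -60.45 strength -1.99 -2.34 drop mm 5.14
4 edge before/after mm -103.09 -107.85 strength -1.82 -2.24 drop mm 5.28
```

The measured drops are 6.9, 3.85, 4.0, 5.1 and 5.3 mm, plus up to 1 mm of initial depth. Tile 1's 3.85 mm fits its fingertip height of about 22.75 mm, which gives a depth of about 4.2 mm. All five are above 3.2 mm, so I'll lift clear and check the loose items.

Call:
drive_tool:
  deltas:
    - [[-0.01,-0.01,0.02],0]
    - [[-0.01,-0.01,0.03],0]
    - [[-0.01,-0.01,0.04],0]
    - [[-0.01,-0.01,0.04],0]
    - [[0,0,0.02],0]
    - [[0,0,0],0]
    - [[0,0,0],0]

```text
time_s: 11.8
eef_pos: [0.4321, -0.1702, 0.2091]
eef_rot: [0.003, 0.986, 0.167, 0.013]
wrist_force: [0.5, -0.7, -0.5]
opening: -0.003
```

```bash
python3 - <<'E'
from h import *
from bench import get_obs
o=get_obs();print(o["eef_pos"],o["wrist_force"])
for n in("scene","top"):
    cv2.imwrite(f"pics/{n}6.png",cam(n)["frame"][:,:,::-1])
E
python3 ridge.py pics/scene6.png; python3 -c "
import cv2,numpy as np
cv2.imwrite('pics/both6.png',cv2.resize(np.hstack([cv2.imread('pics/top6.png'),cv2.imread('pics/scene6.png')]),(800,300)))
a,b=[cv2.imread(f'pics/scene{i}.png').astype(int) for i in (0,6)]
for n,(x,y) in {'spare':(279,209),'jar':(268,142),'mallet':(258,318)}.items(): print(n,abs(a-b)[y-18:y+18,x-18:x+18].mean().round(2))"
```

```text
[ 0.43211816 -0.17024754  0.20906685] [ 0.46505212 -0.72507277 -0.46294324]
0 edge before/after mm 89.63 81.66 strength -1.66 -1.78 drop mm 6.66
1 edge before/after mm 40.91 36.38 strength -1.61 -1.78 drop mm 4.04
2 edge before/after mm -7.86 -12.34 strength -1.95 -1.92 drop mm 4.27
3 edge before/after mm -55.44 -60.52 strength -1.99 -2.11 drop mm 5.21
4 edge before/after mm -103.09 -107.78 strength -1.82 -2.07 drop mm 5.2
spare 4.69
jar 4.02
mallet 4.45
```

View pics/both6.png

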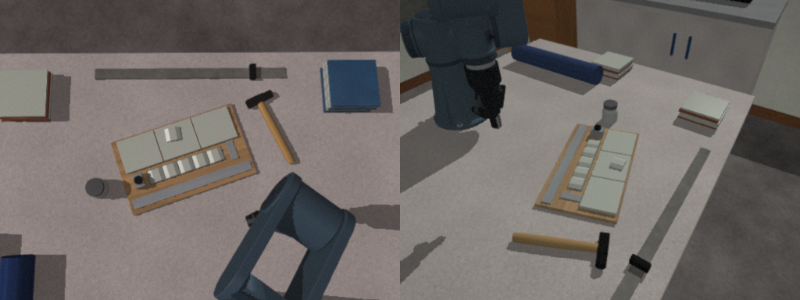

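The arm is clear, and the spare, jar and mallet are in place, with only noise-level image differences. All five tiles are down, so I'm handing in.

```bash
python3 -c "
from bench import hand_in
print(hand_in())"
```

```text
the job is handed in; nothing more can be done
None
```

I pressed all five border tiles down in one low pass with the shut fingertips, from the knobbed stop (tile 0) to the end plate (tile 4), and handed the job in at about 12 s. The hand stayed low until it was past the last tile, then moved aside and lifted clear.

- **Tile depth:** the last camera check measured drops of 6.7, 4.0, 4.3, 5.2 and 5.2 mm for tiles 0 to 4, not counting up to 1 mm of starting depth. All are above the required 3.2 mm.
- **Tile 0 went too far:** it was pressed to its hard stop, about 1.5 mm below level. That was also the highest force I read, about 17 N. After that, readings during the slide stayed at about 3 N. Force was read only at the end of each move.
- **Tile 1 is the shallowest:** the camera and the fingertip height agree on about 4 mm.
- **Checks that disagreed:** an earlier camera check by phase correlation gave only 1 to 2 mm for tiles 1 to 4. I discounted it because the fixed surroundings bias it, and it also read low on tile 0, which I knew was at its stop. The edge measurement I used instead also has some error: it first read 6.9 mm for tile 0, which can go no more than 6.5 mm.
- **Loose items:** the spare tile, jar and mallet show no visible movement in the before and after pictures.

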